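# Free the vial carrier from the shaker clamp and hold it up level

### The arm

A 7-joint arm with a two-finger parallel gripper is mounted at the origin on a cart in front of the work surface, level with it; the furniture and walls round the work are solid. World frame = base frame: x ahead of the robot, y to its left, z up, the work surface at z = 0. Lengths are in m, angles in rad, forces in N, time in s.
With the tool pointing down it reaches from about 0.4 to 0.925 m from the base axis. Payload 4.1 kg.
Tool frame: the origin (TCP) lies midway between the tips of the shut fingers; the grasp point (between the pads) lies 19 mm behind it; x points along the fingers, y is the direction in which the jaws open and shut, and the axes are right-handed (so a half turn about x gives the same grasp; the last joint's range is limited). The gripper opens to 85 mm and grips with 20 to 120 N. Pads are 22 mm wide; open, the fingers measure 114 mm over their backs; the gripper's body (76 mm by 85 mm) begins 54 mm behind the grasp point. The pads swing forward as they close: fully open they stand 13 mm farther back than shut.
Start: joints at [-1.326, 0.398, 0.045, 1.537, -0.019, 1.207, -0.051], TCP at [0.219, 0.612, 0.231] pointing down, gripper open.
Joint ranges: [-2.82, 2.82], [-0.49, 2.23], [-1.37, 1.46], [0, 2.46], [-1.36, 4.5], [0.23, 2], [-2.94, 2.94]. Speed limits (rad/s): [2.57, 2.57, 3.14, 3.14, 3.14, 3.14, 3.14].

### API

Orientations are given as a 3x3 rotation matrix whose columns are the frame's x, y, z axes.
In Python, from bench import ctrl, snapshot, get_calibration, order gives the robot as it stands. The module is installed in compiled form; this text tells all that it offers.
- The arm moves only by the shell command python3 -m inch 'ROWS'. ROWS is JSON, a list of rows, each an object with "slide": the shift along the tool's x, y, z in cm, a list of three; "roll": the turn about the tool's x in degrees; "hand": the opening, from 0 (shut) to 1 (fully open). A call has exactly 8 rows; each row shifts and turns the commanded pose from where the row before left it, along the tool's axes as they then stand; what a row does not reach is not made up. A row lasts 1/8 s, in which the tool goes at most 62.5 mm and 10.7 degrees, less where a joint would pass 70% of its speed; a pose out of reach is approached as far as the arm can. A call with a gripper value outside its range is refused whole. The fingers move at their own pace and stop on an object; the grip force is fixed at half the most. Time passes only in rows, so rows that do not move let the fingers close, or fill a call up. It gives the time, the measured TCP pose, the force and the opening at its end, in the units of the state.
- ctrl.sense(): the state, without advancing time (a new reading comes with each control period).
- snapshot(name): name is "scene" or "top" or "wrist"; returns the picture (384x512x3 uint8, red, green, blue); there is no depth.
- get_calibration(name): a dict with "camera_matrix" (3x3 intrinsics, pixels), "k1" (the pictures are not rectified: a ray, as slopes to the right and down, at radius r is drawn at 1 + k1 r^2 times it, then the intrinsics apply), "R" (3x3) and "t" (3): a world point X has camera coordinates R X + t. Camera axes: x right, y down, z forward; pixel columns grow to the right and rows downward; lengths in m; the calibration is good to about 2 mm. A picture is of the moment at which its call begins: read the wrist's pose just before it. get_calibration takes no time and is no camera call; for the wrist camera it gives the pose at the moment of the call.
- order.hand_in(): hands the job in, once; it reports no verdict.
The state is a dict: "clock": time; "qpos": joint angles; "qvel": joint speeds; "joint_efforts": joint torques, N m; "tcp_pos": TCP position; "ee_rot": TCP orientation; "ft_force": force on the tool from outside, world axes, zero at the start; "wrist_torque": the same for the moment, N m; "opening": finger opening in m.
Only numpy, scipy, OpenCV 4.12 (cv2) and the standard library are available. Lean on these libraries where they do the work, as an engineer would, in place of code of your own. Each camera call takes 0.05 s, during which the arm holds its last target. There are 200 camera calls.

### The job

The samples on the shaker have settled and their layers are to be read by eye. Press the shaker's sprung release paddle all the way down until it latches and stays down by itself, so that the two clamps let go of the vial carrier; then take the carrier by its black handle, lift it slowly straight up, level and with all four vials in it, and finish while holding it still in the gripper about 10 cm above the shaker's platform. Do not tip the carrier, and leave everything else on the bench where it is.

Things in the scene. Friction and masses are not known exactly. Their poses are not given: they have to be found in the camera images.
- shaker: vial shaker, fixed on the bench: white housing 168 mm wide (its y), reaching 90 mm behind and 168 mm in front of its origin (its -x is the front, towards the robot). Origin: on the bench under the middle of the grey platform, z up; the platform's top is 66 mm higher. The housing under the paddle is 34 mm high; a display and a knob stand beside the paddle.
- platform (a point): centre of the top of the shaker's platform, 66 mm above the bench; axes as the shaker's. The carrier stands on it between low aluminium corner strips, 7 mm high, with 2 mm of play all round.
- paddle (a joint): release paddle: 0 rad at rest (sloping up to the front), 0.35 at its stop, pressed down. Level hinge along the shaker's y, 76 mm in front of its origin, 67 mm above the bench. Its over-centre spring resists with up to about 7 N at the pad; past 0.20 rad it snaps down to the stop and stays there by itself (about 5 N upwards at the pad would free it again).
- paddle_pad (a point): middle of the top of the paddle's black ribbed pad (34 x 56 mm, long side along the shaker's y), where to press straight down; 80 mm from the hinge. About 85 mm above the bench at rest, 57 mm when pressed to the stop (28 mm lower).
- carrier_handle (a point): centre of the carrier's black handle grip: a flat bar 12 mm thick (its x), 76 mm long (its y), 20 mm high, level, 106 mm above the underside of the carrier's foot and right over its middle. Grasp it from above across its 12 mm. Axes as the carrier's.
- carrier: the vial carrier; origin in the middle of its underside, z up when level: clear block 64 x 110 mm (x, y), 33 mm high with its white foot of 80 x 110 x 5 mm; six holes 22 mm wide, 22 mm deep at x = -16, 16 and y = -30, 0, 30 mm; two steel posts at y = -48 and 48 mm bear the handle. About 0.22 kg without vials (25 g each). It starts on the platform.
- vial_a_mid (a point): middle of a capped sample vial with a dark settled layer and a blue cap, 20 mm wide, 53 mm high, standing loose in a hole of the carrier with its foot 11 mm and its top 64 mm above the carrier's underside
- vial_b_mid (a point): middle of a second vial, like vial_a
- vial_c_mid (a point): middle of a third vial, like vial_a
- vial_d_mid (a point): middle of a fourth vial, of the same size, clear with a white cap
- dropper_bottle: bystander: brown dropper bottle with black bulb, 36 mm wide, 103 mm high, origin under it
- beaker_100: bystander: clear beaker, 54 mm wide, 68 mm high, origin under it
- tweezers: bystander: steel tweezers lying flat, 119 mm long, origin under them
- amber_bottle: bystander: brown glass bottle with blue cap, 60 mm wide, 133 mm high, origin under it
- front_clamp (a joint): travel of the aluminium hooked clamp at the front of the platform (26 mm wide, 14 mm high), m: 0 = it reaches 5 mm over the edge of the carrier's foot, so the carrier cannot rise; 0.009 = drawn back, the foot is free with 4 mm to spare. The paddle drives it and its twin at the rear.
- reagent_bottle_1: bystander: white bottle with blue cap, 50 mm wide, 103 mm high, origin under it

How it is judged:
On the way, in this order (a step that is already met when the one before it is completed fails the run):
1. the paddle is pressed down to its stop and stays there by itself, with nothing touching it, while the carrier still stands on the platform (value of joint paddle above 0.33 rad and contact force between each of the arm, the fingers and shaker below 0.2 N and z of carrier in the frame of platform below 0.005 m), for 0.2 s.
2. the carrier is lifted clear of the platform, level, straight up (z of carrier in the frame of platform above 0.03 m and angle between carrier's own z axis and vertical below 0.12 rad and horizontal distance between carrier and platform below 0.05 m and contact force between carrier and shaker below 0.1 N), for 0.1 s.
At the end, for the whole second after the job is handed in: The gripper alone holds the carrier 80 to 140 mm above the platform, within 50 mm sideways, tilted under 4 degrees, at rest (under 15 mm/s, 0.3 rad/s); all four vials stand fully in their holes (within 5 mm); the paddle is still latched down (over 0.33 rad) (z of carrier in the frame of platform between 0.08 and 0.14 m and horizontal distance between carrier and platform below 0.05 m and angle between carrier's own z axis and vertical below 0.07 rad and linear speed of carrier below 0.015 m/s and angular speed of carrier below 0.3 rad/s and contact force between the fingers and carrier above 1 N and contact force between carrier and shaker below 0.1 N and value of joint paddle above 0.33 rad and z of vial_a_mid in the frame of carrier between 0.032 and 0.043 m and horizontal distance between each of vial_a_mid, vial_b_mid, vial_c_mid, vial_d_mid and carrier below 0.045 m and z of vial_b_mid in the frame of carrier between 0.032 and 0.043 m and z of vial_c_mid in the frame of carrier between 0.032 and 0.043 m and z of vial_d_mid in the frame of carrier between 0.032 and 0.043 m); the arm keeps its last pose, push and grip.
It fails at once if the carrier is tipped more than 0.2 rad (11 degrees) (angle between carrier's own z axis and vertical above 0.2 rad).
It fails at once if the carrier is jerked: faster than 0.4 m/s (linear speed of carrier above 0.4 m/s).
It fails at once if another thing on the bench is moved more than 20 mm (distance of any of dropper_bottle, beaker_100, tweezers, amber_bottle, reagent_bottle_1 from where it was at the start of the episode above 0.02 m).
It also fails if it takes over 38 s, if anything falls off the work surface, if the arm or the gripper's body presses on something with over 40 N, if the wrist force passes 120 N, or if a joint passes its speed limit or range.

## Working session

There is one attempt and no reset: what is moved stays moved. The work goes in short steps, Python scripts to look and compute and a shell command to move; the robot and the scene stay as the last step left them, time stands still between calls to the robot, and variables do not carry over. Pictures are saved under pics/ and viewed, about 8 in all and at most 12, crops included, and the job is handed in when it is done.

```bash
mkdir -p pics; cat > h.py <<'E'
import numpy as np, cv2
from bench import ctrl, snapshot, get_calibration, order
def ray(c,uv):
    K=np.array(c["camera_matrix"]);k=c["k1"];R=np.array(c["R"]);t=np.array(c["t"])
    p=cv2.undistortPoints(np.array([[uv]],float),K,np.array([k,0,0,0.]))[0,0]
    return -R.T@t, R.T@np.array([p[0],p[1],1])
def onz(c,uv,z):
    o,d=ray(c,uv); return o+d*(z-o[2])/d[2]
def proj(c,X):
    R=np.array(c["R"]);t=np.array(c["t"]);
    return cv2.projectPoints(np.array(X,float).reshape(-1,3),cv2.Rodrigues(R)[0],t,np.array(c["camera_matrix"]),np.array([c["k1"],0,0,0.]))[0][:,0]
def two(c1,u1,c2,u2):
    o1,d1=ray(c1,u1);o2,d2=ray(c2,u2)
    s=np.linalg.lstsq(np.c_[d1,-d2],o2-o1,rcond=None)[0]
    a=o1+s[0]*d1;b=o2+s[1]*d2
    return (a+b)/2,np.linalg.norm(a-b)
def save(im,n): cv2.imwrite("pics/"+n,im[...,::-1])
E
python3 - <<'E'
from h import *
np.set_printoptions(precision=4,suppress=True)
s=ctrl.sense();print(s["clock"],s["tcp_pos"],s["ee_rot"],s["opening"])
for n in("scene","top"):
    im=snapshot(n);np.save(n+".npy",im);save(cv2.resize(im,(800,600),interpolation=cv2.INTER_CUBIC),n+".png")
    c=get_calibration(n);print(n,c)
E
```

```text
0.0 [0.2189 0.6114 0.2302] [[-0.0005  0.337   0.9415]
 [-0.0019  0.9415 -0.337 ]
 [-1.     -0.002   0.0001]] 0.0856599694955813
scene {'camera_matrix': array([[456.0061,   0.    , 260.6269],
       [  0.    , 456.0061, 181.5703],
       [  0.    ,   0.    ,   1.    ]]), 'k1': 0.03911130244773417, 'R': array([[ 0.8346, -0.5509, -0.002 ],
       [-0.3802, -0.5735, -0.7256],
       [ 0.3986,  0.6064, -0.6881]]), 't': array([-0.395 ,  0.396 ,  1.2037])}
top {'camera_matrix': array([[449.3552,   0.    , 248.2413],
       [  0.    , 449.3552, 194.1485],
       [  0.    ,   0.    ,   1.    ]]), 'k1': -0.00592900693023836, 'R': array([[ 0.073 , -0.9973, -0.0124],
       [-0.8946, -0.06  , -0.4428],
       [ 0.4408,  0.0434, -0.8966]]), 't': array([0.1035, 0.5774, 1.6076])}
```

View pics/scene.png

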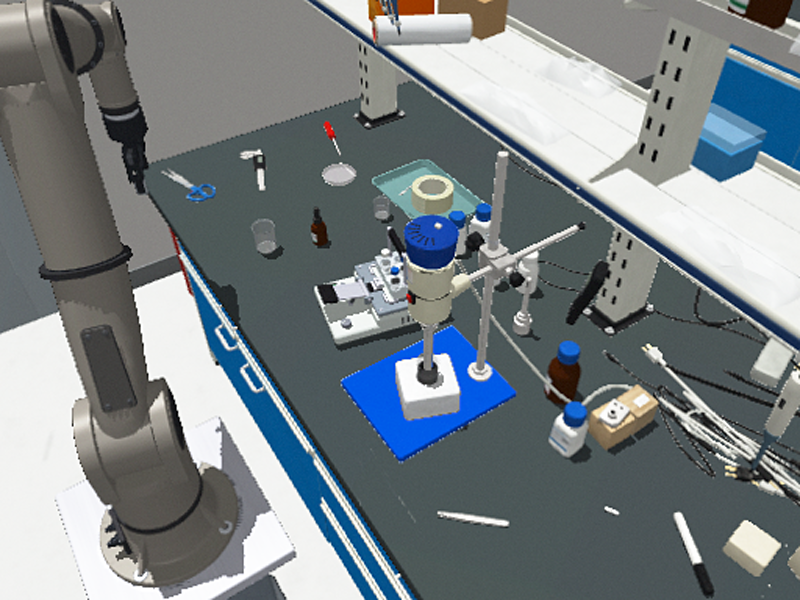

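View pics/top.png

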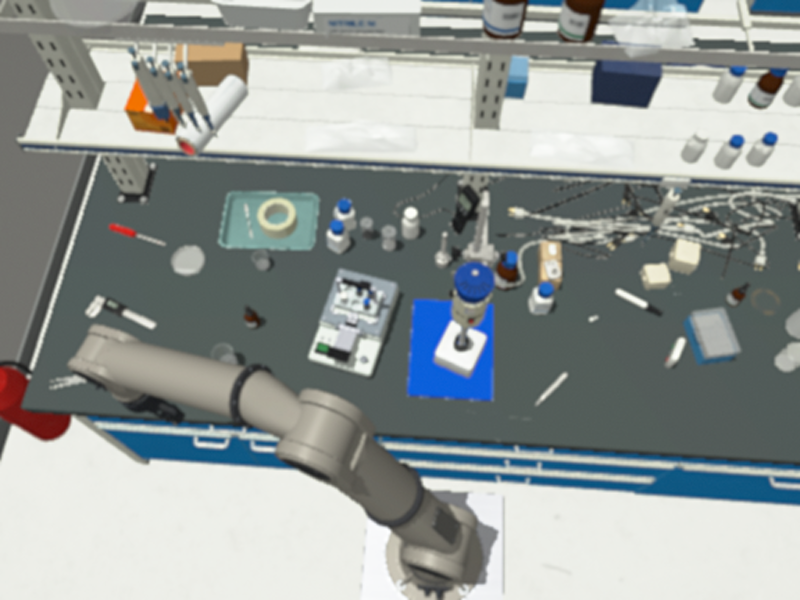

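```bash
python3 - <<'E'
from h import *
a=np.load("top.npy")[165:245,190:265];b=np.load("scene.npy")[135:225,195:300]
a=cv2.resize(a,None,fx=5.25,fy=7.5,interpolation=cv2.INTER_CUBIC)[:600] if 0 else cv2.resize(a,None,fx=5,fy=5,interpolation=cv2.INTER_CUBIC)
b=cv2.resize(b,None,fx=4,fy=4,interpolation=cv2.INTER_CUBIC)
m=np.zeros((400,800,3),np.uint8);m[:400,:375]=a;m[:360,380:800]=b;save(m,"crop.png")
E
```

```text
(no output)
```

View pics/crop.png

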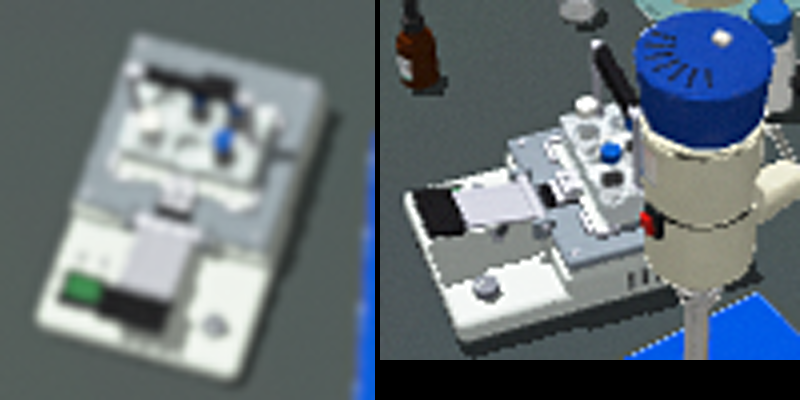

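```bash
python3 - <<'E'
from h import *
np.set_printoptions(precision=4,suppress=True)
c=get_calibration("top");s=get_calibration("scene")
T=lambda x,y:(190+x/5-.4,165+y/5-.4); S=lambda x,y:(195+(x-380)/4-.4,135+y/4-.4)
for n,p,z in [("FL",(38,318),.034),("FR",(238,376),.034),("BL",(135,35),.066),("BR",(328,80),.066),("h1",(148,72),.172),("h2",(240,88),.172),("pad R end",(170,320),.085),("padmid",(132,307),.085),("arm",(165,220),.075)]:
    print(n,onz(c,T(*p),z))
for n,p,z in [("FL",(405,190),.034),("FR",(465,330),.034),("h1",(597,47),.172),("padmid",(440,210),.085)]: print("s",n,onz(s,S(*p),z))
print("pad two",two(c,T(132,307),s,S(440,210)),"h1",two(c,T(148,72),s,S(597,47)))
# stirrer motor, amber, reagent bottle
print("motor top",two(c,(474*.64,270*.64),s,(432*.64,232*.64)))
print("blue mat corner",onz(c,(410*.64,300*.64),0))
print("dropper",two(c,(248*.64,309*.64),s,(318*.64,213*.64)),"beaker",onz(c,(223*.64,362*.64),0.03))
E
```

```text
FL [0.454  0.3408 0.034 ]
FR [0.4159 0.1774 0.034 ]
BL [0.6984 0.2861 0.066 ]
BR [0.6668 0.1231 0.066 ]
h1 [0.6083 0.2585 0.172 ]
h2 [0.5991 0.1865 0.172 ]
pad R end [0.4392 0.2303 0.085 ]
padmid [0.448  0.2608 0.085 ]
arm [0.5279 0.2436 0.075 ]
s FL [0.4537 0.3435 0.034 ]
s FR [0.4173 0.1737 0.034 ]
s h1 [0.6067 0.2715 0.172 ]
s padmid [0.4448 0.2568 0.085 ]
pad two (array([0.4482, 0.2613, 0.0807]), np.float64(0.002804161956514804)) h1 (array([0.599 , 0.2568, 0.1865]), np.float64(0.0028004959717641653))
motor top (array([ 0.5014, -0.0403,  0.4309]), np.float64(0.018241843929218206))
blue mat corner [0.6495 0.0914 0.    ]
dropper (array([0.5538, 0.5021, 0.0861]), np.float64(0.00154546239042091)) beaker [0.4258 0.5569 0.03  ]
```

The top view puts the shaker's origin near (0.597, 0.2235), yaw about −12.5°. The pad is at about (0.447, 0.259) and the handle at about (0.603, 0.222). All four housing corners agree to within 4 mm. I'm moving over the pad now.

```bash
python3 -m inch '[{"slide":[0,-3.24,3.96],"roll":0,"hand":1},{"slide":[0,-3.24,3.96],"roll":0,"hand":1},{"slide":[0,-3.24,3.96],"roll":0,"hand":1},{"slide":[0,-3.24,3.96],"roll":0,"hand":1},{"slide":[0,-3.24,3.96],"roll":0,"hand":1},{"slide":[0,-3.24,3.96],"roll":0,"hand":1},{"slide":[0,-3.24,3.96],"roll":0,"hand":1},{"slide":[0,-3.24,3.96],"roll":0,"hand":1}]' && python3 -m inch '[{"slide":[0,0,0],"roll":10.3,"hand":0},{"slide":[0,0,0],"roll":10.3,"hand":0},{"slide":[0,0,0],"roll":10.3,"hand":0},{"slide":[0,0,0],"roll":10.3,"hand":0},{"slide":[0,0,0],"roll":10.3,"hand":0},{"slide":[0,0,0],"roll":10.3,"hand":0},{"slide":[0,0,0],"roll":10.4,"hand":0},{"slide":[0,0,0],"roll":10.4,"hand":0}]'; python3 - <<'E'
from h import *
s=ctrl.sense();print(s["clock"],s["tcp_pos"],s["ee_rot"],s["opening"],s["qpos"])
im=snapshot("wrist");np.save("w1.npy",im);c=get_calibration("wrist");np.save("w1c.npy",c,allow_pickle=True);print(c)
save(cv2.resize(im,(800,600),interpolation=cv2.INTER_CUBIC),"w1.png")
E
```

```text
clock: 1.1
tcp_pos: [0.4304, 0.2595, 0.2311]
ee_rot: [[-0.0, 0.337, 0.942], [-0.0, 0.942, -0.337], [-1.0, -0.0, -0.0]]
ft_force: [0.7, 1.1, -0.2]
opening: 0.085
clock: 2.1
tcp_pos: [0.4296, 0.261, 0.2309]
ee_rot: [[-0.001, 0.976, -0.219], [-0.0, -0.219, -0.976], [-1.0, -0.001, 0.001]]
ft_force: [0.5, -0.8, -0.3]
opening: 0.0004
2.1 [0.42963197 0.26098562 0.2308853 ] [[-6.91453618e-04  9.75786085e-01 -2.18725944e-01]
 [-4.64797755e-04 -2.18726286e-01 -9.75786142e-01]
 [-9.99999653e-01 -5.73047531e-04  6.04782264e-04]] 0.00036878783293389853 [-0.98131503  0.14133655  0.38874564  1.88948323 -0.05927916  1.12271501
 -0.79082971]
{'camera_matrix': array([[264.72663473,   0.        , 259.78398198],
       [  0.        , 264.72663473, 195.40547339],
       [  0.        ,   0.        ,   1.        ]]), 'k1': -0.04779484655878645, 'R': array([[ 9.75149482e-01, -2.21547786e-01,  2.58687369e-04],
       [-2.11577290e-01, -9.30916418e-01,  2.97707360e-01],
       [-6.57155903e-02, -2.90363910e-01, -9.54657143e-01]]), 't': array([-0.36118611,  0.29381929,  0.48268624])}
```

View pics/w1.png

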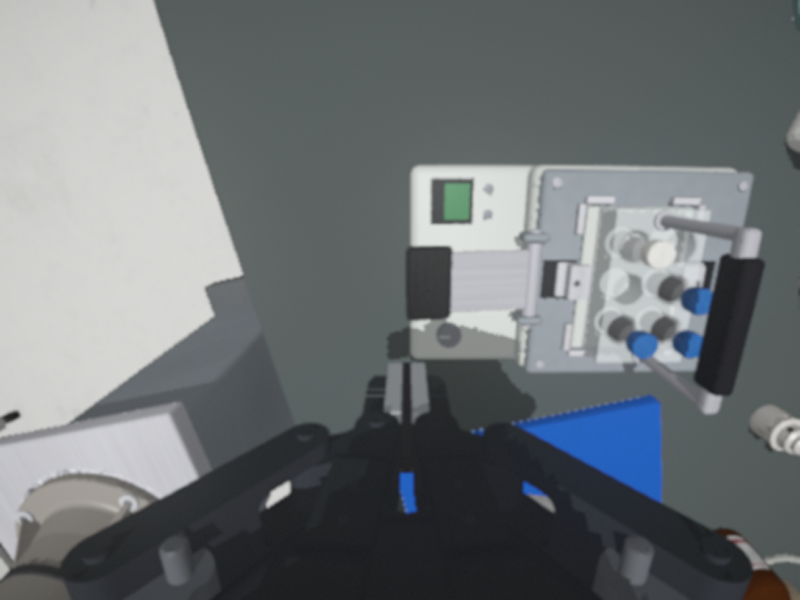

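The wrist view shows the pad at (430,283), the paddle arm at about (490,280) and the handle from (741,257) to (715,392), in 800×600 pixels. I'll cast the rays.

```bash
python3 - <<'E'
from h import *
np.set_printoptions(precision=4,suppress=True)
c=np.load("w1c.npy",allow_pickle=True).item();im=np.load("w1.npy")
g=im.max(2);
def comp(x0,x1,y0,y1,th=45):
    m=np.zeros(g.shape,np.uint8);m[y0:y1,x0:x1]=(g[y0:y1,x0:x1]<th)
    n,l,st,ce=cv2.connectedComponentsWithStats(m);i=1+np.argmax(st[1:,4])
    return cv2.minAreaRect(np.argwhere(l==i)[:,::-1].astype(np.float32)),st[i]
pad,st=comp(255,292,150,210);print(pad,st)
hd,sh=comp(440,495,155,260);print(hd,sh)
print("pad",onz(c,pad[0],.083))
b=cv2.boxPoints(hd).astype(float);print(b); b=b[np.argsort(b[:,1])]
e1=(b[0]+b[1])/2;e2=(b[2]+b[3])/2
for z in(.172,.182):
    A,B=onz(c,e1,z),onz(c,e2,z);d=A-B
    print(z,"ends",A,B,"mid",(A+B)/2,"len",np.linalg.norm(d),"yaw of carrier x",np.degrees(np.arctan2(d[1],d[0]))-90)
w=[onz(c,q,.182) for q in b];print("width",[np.linalg.norm(w[0]-w[1]),np.linalg.norm(w[2]-w[3])])
k=.64
for n,p,z in [("FL",(412,167),.034),("FR",(412,358),.034),("BL",(750,172),.066),("BR",(738,373),.066),("blkFL",(605,208),.099-.033+.033),("blkFR",(597,362),.099)]:
    print(n,onz(c,(p[0]*k,p[1]*k),z))
E
```

```text
Traceback (most recent call last):
ValueError: attempt to get argmax of an empty sequence
```

```bash
cat > m.py <<'E'
from h import *
np.set_printoptions(precision=4,suppress=True)
def comp(g,x0,x1,y0,y1,th):
    m=np.zeros(g.shape,np.uint8);m[y0:y1,x0:x1]=(g[y0:y1,x0:x1]<th)
    n,l,st,ce=cv2.connectedComponentsWithStats(m)
    i=1+np.argmax(st[1:,4]); return cv2.minAreaRect(np.argwhere(l==i)[:,::-1].astype(np.float32)),st[i]
def handle(c,hd,zs=(.172,.182)):
    b=cv2.boxPoints(hd).astype(float); b=b[np.argsort(b[:,1])]
    e1=(b[0]+b[1])/2;e2=(b[2]+b[3])/2
    for z in zs:
        A,B=onz(c,e1,z),onz(c,e2,z);d=A-B
        print(z,"ends",A,B,"mid",(A+B)/2,"len",np.linalg.norm(d),"yaw x",np.degrees(np.arctan2(d[1],d[0]))-90)
E
python3 - <<'E'
from m import *
c=np.load("w1c.npy",allow_pickle=True).item();im=np.load("w1.npy");g=im.max(2)
print(g[180,250:300:3],g[205,440:495:3])
pad,st=comp(g,255,292,150,210,75);print(pad,st,"pad",onz(c,pad[0],.083))
hd,sh=comp(g,440,495,155,260,60);print(hd,sh);handle(c,hd)
k=.64
for n,p,z in [("FL",(412,167),.034),("FR",(412,358),.034),("BL",(750,172),.066),("BR",(738,373),.066),("blkFL",(605,208),.099),("blkFR",(597,362),.099)]:
    print(n,onz(c,(p[0]*k,p[1]*k),z))
E
```

```text
[101 101 102  83  57  59  62  60  63  63  63  62  61 174 198 197 198] [200 167 167 167 101  35  36  34  34  40  46  48  46  50  94  95  94  94
  94]
((273.4999694824219, 180.99998474121094), (26.999996185302734, 43.99999237060547), 0.0) [ 260  159   28   45 1227] pad [0.445  0.2585 0.083 ]
((465.1470947265625, 206.91177368164062), (26.92145538330078, 89.49564361572266), 14.03624439239502) [ 444  164   45   89 2248]
0.172 ends [0.6058 0.2602 0.172 ] [0.588  0.1851 0.172 ] mid [0.5969 0.2226 0.172 ] len 0.07720886897003341 yaw x -13.331199585767465
0.182 ends [0.5978 0.2639 0.182 ] [0.5809 0.1925 0.182 ] mid [0.5894 0.2282 0.182 ] len 0.07337566294383842 yaw x -13.331199585767507
FL [0.4525 0.3399 0.034 ]
FR [0.4171 0.181  0.034 ]
BL [0.6944 0.2842 0.066 ]
BR [0.6873 0.1186 0.066 ]
blkFL [0.5694 0.2865 0.099 ]
blkFR [0.5545 0.1765 0.099 ]
```

```bash
python3 -m inch '[{"slide":[2,0.8,0],"roll":0,"hand":0},{"slide":[2,0.7,0],"roll":0,"hand":0},{"slide":[2,0,0],"roll":0,"hand":0},{"slide":[2,0,0],"roll":0,"hand":0},{"slide":[2,0,0],"roll":0,"hand":0},{"slide":[2,0,0],"roll":0,"hand":0},{"slide":[1.5,0,0],"roll":0,"hand":0},{"slide":[0,0,0],"roll":0,"hand":0}]' && python3 -m inch '[{"slide":[0.3,0,0],"roll":0,"hand":0},{"slide":[0.3,0,0],"roll":0,"hand":0},{"slide":[0.3,0,0],"roll":0,"hand":0},{"slide":[0.3,0,0],"roll":0,"hand":0},{"slide":[0.3,0,0],"roll":0,"hand":0},{"slide":[0.3,0,0],"roll":0,"hand":0},{"slide":[0,0,0],"roll":0,"hand":0},{"slide":[0,0,0],"roll":0,"hand":0}]'
```

```text
clock: 3.15
tcp_pos: [0.4438, 0.2575, 0.0952]
ee_rot: [[-0.002, 0.977, -0.212], [-0.002, -0.212, -0.977], [-1.0, -0.002, 0.002]]
ft_force: [-0.6, 0.1, 0.2]
opening: -0.0004
clock: 4.15
tcp_pos: [0.4447, 0.2582, 0.0783]
ee_rot: [[0.0, 0.977, -0.213], [0.0, -0.213, -0.977], [-1.0, 0.0, -0.0]]
ft_force: [-2.3, 1.6, 2.9]
opening: -0.0002
```

```bash
python3 -m inch '[{"slide":[0.4,0,0],"roll":0,"hand":0},{"slide":[0.4,0,0],"roll":0,"hand":0},{"slide":[0.4,0,0],"roll":0,"hand":0},{"slide":[0.4,0,0],"roll":0,"hand":0},{"slide":[0.4,0,0],"roll":0,"hand":0},{"slide":[0.2,0,0],"roll":0,"hand":0},{"slide":[0,0,0],"roll":0,"hand":0},{"slide":[0,0,0],"roll":0,"hand":0}]'
```

```text
clock: 5.15
tcp_pos: [0.4449, 0.2579, 0.0574]
ee_rot: [[-0.0, 0.977, -0.213], [0.0, -0.213, -0.977], [-1.0, -0.0, -0.0]]
ft_force: [-3.5, -1.6, 10.7]
opening: -0.0001
```

```bash
python3 -m inch '[{"slide":[0.2,0,0],"roll":0,"hand":0},{"slide":[0,0,0],"roll":0,"hand":0},{"slide":[-1,0,0],"roll":0,"hand":0},{"slide":[-3,0,0],"roll":0,"hand":0},{"slide":[-5,0,0],"roll":0,"hand":0},{"slide":[-5,0,0],"roll":0,"hand":0},{"slide":[-5,0,0],"roll":0,"hand":0},{"slide":[-3,0,0],"roll":0,"hand":0}]'; python3 - <<'E'
from h import *
im=snapshot("wrist");np.save("w2.npy",im);c=get_calibration("wrist");np.save("w2c.npy",c,allow_pickle=True);print(ctrl.sense()["tcp_pos"])
save(cv2.resize(im,(800,600),interpolation=cv2.INTER_CUBIC),"w2.png")
E
```

```text
clock: 6.15
tcp_pos: [0.4455, 0.2583, 0.277]
ee_rot: [[0.003, 0.977, -0.213], [0.003, -0.213, -0.977], [-1.0, 0.002, -0.003]]
ft_force: [1.2, 0.4, 0.1]
opening: -0.0005
[0.44713486 0.2593655  0.28032992]
```

View pics/w2.png

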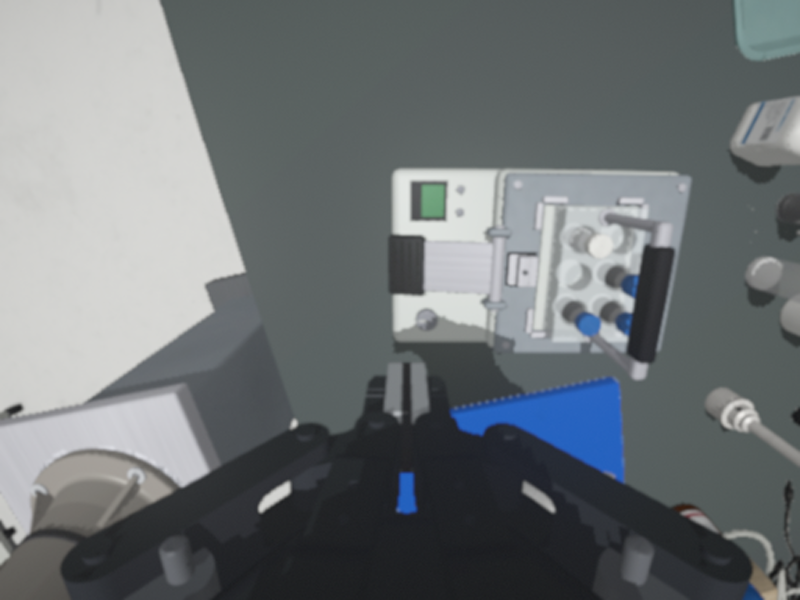

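The clamp (522,268) is now drawn back flush, with a gap to the foot edge at about 545, and the pad (406,265) sits lower. I'll confirm that by ray and measure the handle again.

```bash
python3 - <<'E'
from m import *
c=np.load("w2c.npy",allow_pickle=True).item();im=np.load("w2.npy");g=im.max(2)
pad,st=comp(g,245,274,145,194,80);print(pad,st)
b=cv2.boxPoints(pad).astype(float)
for z in(.057,.085):
    w=[onz(c,q,z) for q in b];print(z,"pad",onz(c,pad[0],z),[np.linalg.norm(w[i]-w[i-1]) for i in range(4)])
hd,sh=comp(g,400,440,150,240,60);print(hd,sh);handle(c,hd,(.172,.177,.182))
s=ctrl.sense();print(s["clock"],s["tcp_pos"],s["qpos"])
E
```

```text
((259.5, 169.0), (36.0, 21.0), 90.0) [249 151  22  37 745]
0.057 pad [0.4483 0.2603 0.057 ] [np.float64(0.051355189486700675), np.float64(0.02894541125173345), np.float64(0.05138309938033667), np.float64(0.030088621234910944)]
0.085 pad [0.4494 0.2657 0.085 ] [np.float64(0.047431308271365616), np.float64(0.02673378752653546), np.float64(0.04745708566177349), np.float64(0.027789648592826267)]
((415.1409912109375, 194.31089782714844), (17.684537887573242, 72.42574310302734), 10.12467098236084) [ 402  158   29   74 1236]
0.172 ends [0.6091 0.2593 0.172 ] [0.5927 0.1855 0.172 ] mid [0.6009 0.2224 0.172 ] len 0.07553023143521102 yaw x -12.516866373155935
0.177 ends [0.6061 0.2607 0.177 ] [0.5901 0.1884 0.177 ] mid [0.5981 0.2245 0.177 ] len 0.07402839720525926 yaw x -12.516866373155821
0.182 ends [0.6032 0.2621 0.182 ] [0.5875 0.1913 0.182 ] mid [0.5953 0.2267 0.182 ] len 0.0725265629753075 yaw x -12.516866373155878
6.2 [0.4471 0.2594 0.2803] [-0.9789  0.1225  0.4101  1.798  -0.0533  1.222  -0.7686]
```

```bash
python3 -m inch '[{"slide":[0,2,0],"roll":0,"hand":1},{"slide":[0,3,0],"roll":0,"hand":1},{"slide":[0,3,0.1],"roll":0,"hand":1},{"slide":[0,3,0.1],"roll":0,"hand":1},{"slide":[0,3,0],"roll":0,"hand":1},{"slide":[1.5,1.7,0],"roll":0,"hand":1},{"slide":[1.5,0,0],"roll":0,"hand":1},{"slide":[1,0,0],"roll":0,"hand":1}]'; python3 - <<'E'
from m import *
im=snapshot("wrist");np.save("w3.npy",im);c=get_calibration("wrist");np.save("w3c.npy",c,allow_pickle=True);print(ctrl.sense()["tcp_pos"])
save(cv2.resize(im,(800,600),interpolation=cv2.INTER_CUBIC),"w3.png")
E
```

```text
clock: 7.2
tcp_pos: [0.5963, 0.2229, 0.2326]
ee_rot: [[-0.003, 0.977, -0.212], [-0.0, -0.212, -0.977], [-1.0, -0.002, 0.001]]
ft_force: [1.0, 0.1, -0.4]
opening: 0.0854
[0.5956 0.2229 0.2316]
```

View pics/w3.png

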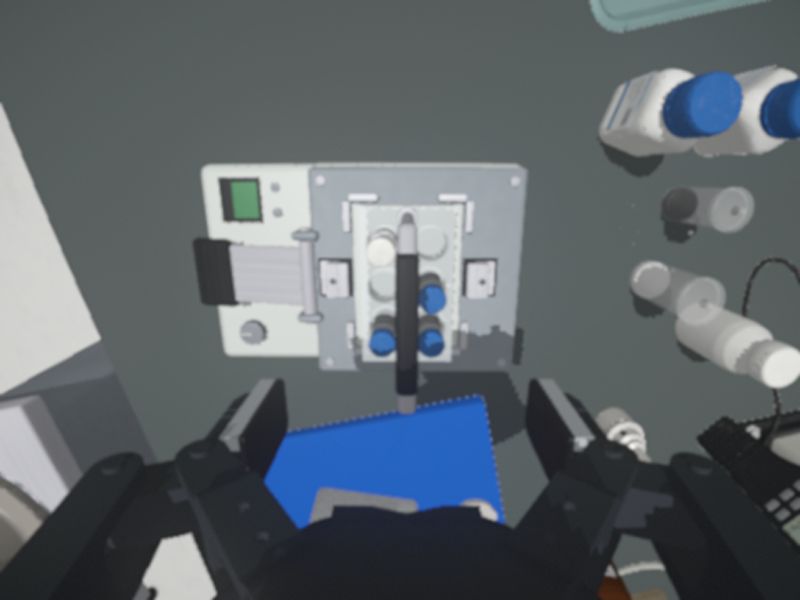

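The handle, x≈407 and y from 252 to 395, is midway between the fingers. Both clamps, at (335,278) and (482,278), are drawn clear of the foot.

```bash
python3 - <<'E'
from m import *
c=np.load("w3c.npy",allow_pickle=True).item();im=np.load("w3.npy");g=im.max(2)
print(g[205,248:278],g[150:262:3,260])
hd,sh=comp(g,250,272,150,260,60);print(hd,sh);handle(c,hd,(.172,.177,.182))
s=ctrl.sense();print(s["clock"],s["tcp_pos"],s["ee_rot"])
E
```

```text
[91 90 89 85 76 66 64 67 70 72 71 69 69 67 68 66 67 64 62 66 78 86 89 90
 91 91 90 90 89 87] [205 205 204 205 144  74  79  80  78  77  77  76  75  74  72  72  71  70
  69  68  67  66  65  65  64  63  62  61  59  50  48  49  48  48  64 121
 121 121]
((259.84136962890625, 238.303466796875), (26.072580337524414, 12.918844223022461), 86.633544921875) [254 225  14  27 245]
0.172 ends [0.5917 0.2088 0.172 ] [0.5878 0.1848 0.172 ] mid [0.5897 0.1968 0.172 ] len 0.02434420182178553 yaw x -9.149345187790885
0.177 ends [0.5922 0.211  0.177 ] [0.5884 0.1875 0.177 ] mid [0.5903 0.1993 0.177 ] len 0.023741670506454586 yaw x -9.1493451877909
0.182 ends [0.5927 0.2131 0.182 ] [0.589  0.1903 0.182 ] mid [0.5908 0.2017 0.182 ] len 0.023139139191123585 yaw x -9.149345187790928
7.25 [0.5956 0.2229 0.2316] [[-0.0041  0.9773 -0.212 ]
 [-0.0011 -0.212  -0.9773]
 [-1.     -0.0037  0.0019]]
```

```bash
python3 - <<'E'
from m import *
c=np.load("w3c.npy",allow_pickle=True).item()
print("cam",-c["R"].T@c["t"])
for z in(.172,.182):
    A,B=onz(c,(260.5,162.5),z),onz(c,(260.,252.5),z);d=A-B
    print(z,A,B,(A+B)/2,np.linalg.norm(d),np.degrees(np.arctan2(d[1],d[0]))-90)
E
```

```text
cam [0.6117 0.2958 0.374 ]
0.172 [0.6039 0.2599 0.172 ] [0.587  0.1838 0.172 ] [0.5955 0.2219 0.172 ] 0.07799664648225113 -12.464357840564261
0.182 [0.6043 0.2617 0.182 ] [0.5883 0.1893 0.182 ] [0.5963 0.2255 0.182 ] 0.07413573353547302 -12.464357840564176
```

```bash
python3 -m inch '[{"slide":[1,0,0],"roll":0,"hand":1},{"slide":[1.5,0,0],"roll":0,"hand":1},{"slide":[1.5,0,0],"roll":0,"hand":1},{"slide":[1.5,0,0],"roll":0,"hand":1},{"slide":[1.3,0,0],"roll":0,"hand":1},{"slide":[1,0,0],"roll":0,"hand":1},{"slide":[0,0,0],"roll":0,"hand":1},{"slide":[0,0,0],"roll":0,"hand":1}]' && python3 -m inch '[{"slide":[0,0,0],"roll":0,"hand":0.5},{"slide":[0,0,0],"roll":0,"hand":0.4},{"slide":[0,0,0],"roll":0,"hand":0.3},{"slide":[0,0,0],"roll":0,"hand":0.25},{"slide":[0,0,0],"roll":0,"hand":0.2},{"slide":[0,0,0],"roll":0,"hand":0},{"slide":[0,0,0],"roll":0,"hand":0},{"slide":[0,0,0],"roll":0,"hand":0}]'
```

```text
clock: 8.25
tcp_pos: [0.5981, 0.2227, 0.1568]
ee_rot: [[0.001, 0.977, -0.213], [0.0, -0.213, -0.977], [-1.0, 0.001, -0.001]]
ft_force: [0.7, -1.3, -0.2]
opening: 0.0855
clock: 9.25
tcp_pos: [0.5974, 0.2226, 0.1562]
ee_rot: [[-0.001, 0.977, -0.213], [0.0, -0.213, -0.977], [-1.0, -0.001, 0.0]]
ft_force: [-1.1, 0.5, 0.1]
opening: 0.011
```

```bash
python3 -m inch '[{"slide":[-0.2,0,0],"roll":0,"hand":0},{"slide":[-0.3,0,0],"roll":0,"hand":0},{"slide":[-0.5,0,0],"roll":0,"hand":0},{"slide":[-0.5,0,0],"roll":0,"hand":0},{"slide":[-0.5,0,0],"roll":0,"hand":0},{"slide":[-0.3,0,0],"roll":0,"hand":0},{"slide":[-0.2,0,0],"roll":0,"hand":0},{"slide":[0,0,0],"roll":0,"hand":0}]'
```

```text
clock: 10.25
tcp_pos: [0.5977, 0.2226, 0.1814]
ee_rot: [[0.0, 0.977, -0.213], [0.0, -0.213, -0.977], [-1.0, 0.0, -0.0]]
ft_force: [-0.2, -0.7, -3.6]
opening: 0.0105
```

The wrist carries −3.6 N. The carrier with its vials should weigh about 3.2 N, so it has come free. I'm continuing the lift.

```bash
python3 -m inch '[{"slide":[-0.3,0,0],"roll":0,"hand":0},{"slide":[-0.5,0,0],"roll":0,"hand":0},{"slide":[-0.7,0,0],"roll":0,"hand":0},{"slide":[-0.7,0,0],"roll":0,"hand":0},{"slide":[-0.7,0,0],"roll":0,"hand":0},{"slide":[-0.7,0,0],"roll":0,"hand":0},{"slide":[-0.7,0,0],"roll":0,"hand":0},{"slide":[-0.7,0,0],"roll":0,"hand":0}]' && python3 -m inch '[{"slide":[-0.7,0,0],"roll":0,"hand":0},{"slide":[-0.7,0,0],"roll":0,"hand":0},{"slide":[-0.7,0,0],"roll":0,"hand":0},{"slide":[-0.5,0,0],"roll":0,"hand":0},{"slide":[-0.4,0,0],"roll":0,"hand":0},{"slide":[-0.2,0,0],"roll":0,"hand":0},{"slide":[0,0,0],"roll":0,"hand":0},{"slide":[0,0,0],"roll":0,"hand":0}]'; python3 - <<'E'
from h import *
a=snapshot("wrist");b=snapshot("scene");s=ctrl.sense();print(s["tcp_pos"],s["ft_force"],s["wrist_torque"],s["opening"])
np.save("w4.npy",a);np.save("s4.npy",b);np.save("w4c.npy",get_calibration("wrist"),allow_pickle=True)
m=np.zeros((480,800,3),np.uint8);m[:300,:400]=cv2.resize(a,(400,300),interpolation=cv2.INTER_AREA)
m[:480,400:]=cv2.resize(b[100:220,200:300],(400,480),interpolation=cv2.INTER_CUBIC);save(m,"w4.png")
E
```

```text
clock: 11.25
tcp_pos: [0.5976, 0.2226, 0.2318]
ee_rot: [[0.0, 0.977, -0.213], [0.0, -0.213, -0.977], [-1.0, 0.0, -0.0]]
ft_force: [0.2, -0.3, -3.5]
opening: 0.0108
clock: 12.25
tcp_pos: [0.5975, 0.2226, 0.263]
ee_rot: [[-0.0, 0.977, -0.213], [-0.0, -0.213, -0.977], [-1.0, -0.0, 0.0]]
ft_force: [0.5, -0.3, -3.8]
opening: 0.011
[0.59747543 0.22261801 0.26308005] [-0.06568241  0.01717918 -4.04891152] [ 0.00162913  0.02752288 -0.00068747] 0.011044777682130136
```

View pics/w4.png

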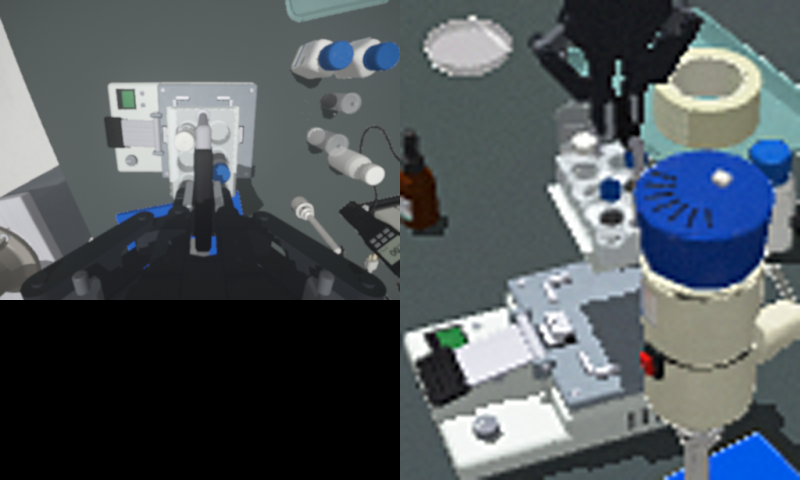

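The carrier hangs about 107 mm up (TCP rise) with the vials in it, and the pad is down. I'll check level by overlaying the predicted level corners.

```bash
python3 - <<'E'
from h import *
R=lambda p,ox,oy:(np.array(p)-[ox,oy])*7
a=-12.3*np.pi/180;Rz=np.array([[np.cos(a),-np.sin(a),0],[np.sin(a),np.cos(a),0],[0,0,1]])
o=np.array([.597,.2235,.066+.107])
P=lambda L:o+np.array(L)@Rz.T
foot=P([[-.04,.055,0],[-.04,-.055,0],[.04,-.055,0],[.04,.055,0]]);top=P([[-.032,.055,.033],[-.032,-.055,.033],[.032,-.055,.033],[.032,.055,.033]])
m=np.zeros((560,800,3),np.uint8)
for k,(im,c,x0,y0,dx) in enumerate([(np.load("s4.npy"),get_calibration("scene"),230,112,0),(np.load("w4.npy"),np.load("w4c.npy",allow_pickle=True).item(),205,120,410)]):
    cr=cv2.resize(im[y0:y0+70,x0:x0+56] if k==0 else im[y0:y0+140,x0:x0+100],(392,490) if k==0 else (390,546),interpolation=cv2.INTER_CUBIC)
    f=7 if k==0 else 3.9
    for q,col in((foot,(255,0,0)),(top,(0,200,0))):
        cv2.polylines(cr,[np.int32((proj(c,q)-[x0,y0]+.5)*f)],True,col,1)
    m[:cr.shape[0],dx:dx+cr.shape[1]]=cr
save(m,"w5.png")
E
```

```text
(no output)
```

View pics/w5.png

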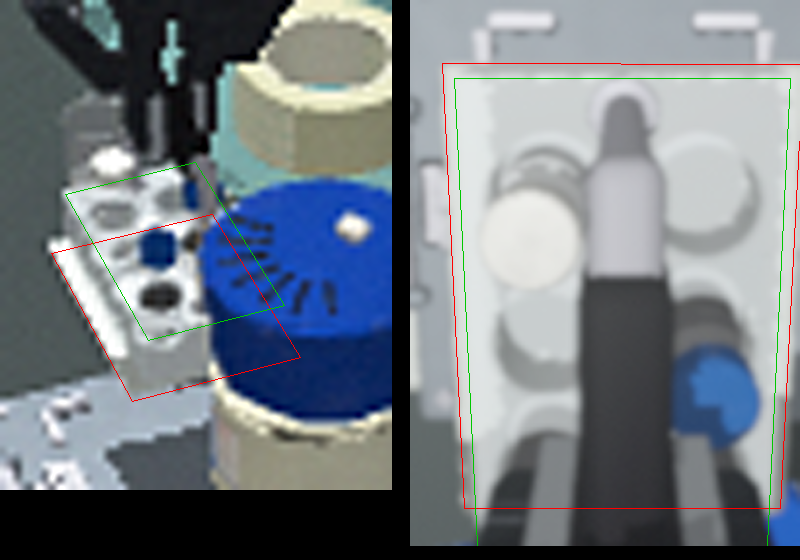

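The scene edge suggests the carrier's +y side may be a few mm high. I'll check that more sensitively, by comparing the block's far-edge position with the earlier wrist picture, where it stood level.

```bash
python3 - <<'E'
from h import *
np.set_printoptions(precision=2,suppress=True,linewidth=200)
a=-12.4*np.pi/180;Rz=np.array([[np.cos(a),-np.sin(a),0],[np.sin(a),np.cos(a),0],[0,0,1]])
for n,dz in(("w3",0),("w4",.107)):
    c=np.load(n+"c.npy",allow_pickle=True).item();im=cv2.cvtColor(np.load(n+".npy"),cv2.COLOR_RGB2GRAY).astype(np.float32)
    for x in(-.022,-.018,-.014,.014,.018,.022):
        ys=np.arange(.040,.066,.0005)
        L=np.c_[0*ys+x,ys,0*ys+.033+dz+.066]@Rz.T+[.5965,.2235,0]
        p=proj(c,L).astype(np.float32);v=cv2.remap(im,p[:,:1],p[:,1:],cv2.INTER_LINEAR)[:,0]
        d=np.diff(v);i=np.argsort(np.abs(d))[-4:]
        print(n,x,"edges(mm):",[(round(float(ys[j]*1e3),1),round(float(d[j]),1)) for j in sorted(i)], v[::4].astype(int))
E
```

```text
w3 -0.022 edges(mm): [(56.5, -13.7), (58.5, 14.3), (59.0, 17.0), (59.5, 16.6)] [199 211 210 209 210 210 211 213 194 151 207 222 180]
w3 -0.018 edges(mm): [(41.0, 11.7), (41.5, 12.3), (55.5, -8.7), (56.0, -7.9)] [177 206 214 210 210 210 211 216 194 172 163 169 172]
w3 -0.014 edges(mm): [(41.0, 11.0), (41.5, 12.4), (55.5, -8.8), (56.0, -8.2)] [172 206 213 210 210 210 210 213 195 172 172 172 172]
w3 0.014 edges(mm): [(55.0, -5.3), (55.5, -9.5), (56.0, -9.1), (56.5, -9.0)] [207 214 212 208 208 209 208 212 195 170 170 170 168]
w3 0.018 edges(mm): [(55.0, -6.8), (55.5, -11.0), (56.0, -10.1), (56.5, -9.0)] [208 213 209 207 207 208 208 216 195 167 164 168 168]
w3 0.022 edges(mm): [(58.5, 17.5), (59.0, 17.1), (59.5, 16.5), (63.5, -14.9)] [206 207 207 207 207 207 208 210 193 153 209 230 181]
w4 -0.022 edges(mm): [(63.5, 12.0), (64.0, 20.6), (64.5, 19.7), (65.0, 11.0)] [203 209 208 208 208 209 209 213 198 177 172 173 180]
w4 -0.018 edges(mm): [(41.5, 14.6), (63.5, 20.1), (64.0, 25.8), (64.5, 22.8)] [168 206 213 208 208 209 209 209 192 176 173 171 172]
w4 -0.014 edges(mm): [(42.0, 17.7), (63.5, 17.8), (64.0, 24.2), (64.5, 22.3)] [177 182 219 208 208 209 209 215 199 177 174 172 171]
w4 0.014 edges(mm): [(55.5, -9.5), (64.0, 13.8), (64.5, 17.1), (65.0, 9.3)] [206 214 218 206 206 207 207 207 196 174 170 168 161]
w4 0.018 edges(mm): [(55.5, -11.6), (63.5, 15.1), (64.0, 20.3), (64.5, 22.7)] [205 211 215 206 206 206 207 212 198 175 168 168 174]
w4 0.022 edges(mm): [(63.5, 16.5), (64.0, 20.3), (64.5, 22.6), (65.0, 10.0)] [206 210 206 206 206 206 206 207 197 175 168 167 172]
```

The block edge is at 55.8 mm in both pictures, within about 0.3 mm. It has not swung, so the tilt is well under 1°. I'm handing in.

```bash
python3 - <<'E'
from h import *
s=ctrl.sense();print(s["clock"],s["tcp_pos"],np.abs(s["qvel"]).max(),s["ft_force"],s["opening"]);order.hand_in()
E
```

```text
12.35 [0.59747543 0.22261801 0.26308005] 0.007774182513486356 [-0.06568241  0.01717918 -4.04891152] 0.011044777682130136
the job is handed in; nothing more can be done
```

I pressed the release paddle down until it latched, then gripped the carrier by its handle and lifted it slowly straight up. I handed in at 12.35 s with it held still, about 107 mm above the platform by the rise of the gripper. The hand-in gives no verdict.

**What the last checks showed:**
- **Paddle:** with the fingers off it, the black pad looked lower in the pictures and both clamps were drawn back from the foot. The pad's measured size fits the latched height of 57 mm better than the rest height, but it still came out about 5 mm short of its true length. The evidence is good but not exact.
- **Grip:** the fingers stopped at 11 mm on the 12 mm bar. The wrist carried 3.5–4.0 N, a little above the 3.2 N I expected from the stated masses.
- **Level:** one check disagreed. In the scene camera the foot's left edge looked about 2 pixels high, which would be roughly 2.5°. The wrist camera is more sensitive: it put the block's edge at 55.8 mm both before and after the lift, so I took the tilt about the jaw axis to be under 1°. I did not measure tilt about the handle's long axis.
- **Vials:** I saw the white-capped vial and some of the blue-capped ones in their holes after the lift. The fingers and the stirrer hid the rest, so I did not check all four.
- **Other things on the bench:** I felt no contact with any of them and saw none out of place in the last pictures, but I did not measure their positions.

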